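Hang the blue slide-mailer bin on the bench louver rail

ROBOT

A 7-joint arm with a two-finger parallel gripper is mounted at the origin on the work surface. World frame = base frame: x ahead of the robot, y to its left, z up, the work surface at z = 0. Lengths are in m, angles in rad, forces in N, time in s.
With the tool pointing down it reaches from about 0.425 to 0.95 m from the base axis. Payload 16.7 kg.
Tool frame: the origin (TCP) lies between the finger pads; the fingertips stand 17 mm ahead of it and the grasp point (between the pads) lies 2 mm behind it; z points along the fingers, x is the direction in which the jaws open and shut, and the axes are right-handed (so a half turn about z gives the same grasp; the last joint's range is limited). The gripper opens to 94 mm and grips with 3 to 60 N. Pads are 16 mm wide; open, the fingers measure 119 mm over their backs; the gripper's body (75 mm by 177 mm) begins 78 mm behind the grasp point.
Start: joints at [-1.484, 0.426, 0.074, 1.606, -0.034, 1.111, -0.067], TCP at [0.158, 0.656, 0.19] pointing down, gripper open.
Joint ranges: [-2.85, 2.85], [-0.5, 2.14], [-1.23, 1.37], [0.21, 2.46], [-1.02, 4.16], [0.16, 2.05], [-2.73, 2.73]. Speed limits (rad/s): [1.89, 1.89, 2.39, 2.39, 3.01, 3.01, 3.01].

INTERFACE

Orientations are given as a rotation vector (axis times angle).
In Python, from cell import env gives the robot as it stands.
- The arm moves only by the shell command python3 -m handwheel 'ROWS'. ROWS is JSON, one flat list of numbers, 5 for each row, row after row: the gripper's target within -1 to 1 (fully open at 1, half-way at 0, shut at -1), then the shift along the world's x, y, z in mm, then the turn about the world's z in degrees. In form: [jaw, tx, ty, tz, twist, jaw, tx, ty, tz, twist, ...]. A call has exactly 5 rows; each row is the pose to reach, as a shift and turn from the pose measured when the call began; what a row does not reach only later rows make up. A row lasts 1/10 s, in which the tool goes at most 50 mm and 8.59 degrees, less where a joint would pass 70% of its speed; a pose out of reach is approached as far as the arm can. A call with a gripper value outside its range is refused whole. The fingers move at their own pace and stop on an object; the grip force is fixed at half the most. Time passes only in rows, so rows that repeat a pose let the fingers close, or fill a call up. It gives the time, the measured TCP pose, the force and the opening at its end, in the units of the state.
- env.get_obs(): the state, without advancing time (a new reading comes with each control period).
- env.snapshot(name): name is "scene" or "top" or "wrist"; returns (picture, depth): 400x640x3 uint8, red, green, blue; 400x640 float32, m along the optical axis (not along the pixel's ray), 0 where there is no reading.
- env.camera_model(name): a dict with "K" (3x3 intrinsics, pixels), "R" (3x3) and "t" (3): a world point X has camera coordinates R X + t. Camera axes: x right, y down, z forward; pixel columns grow to the right and rows downward; lengths in m; the calibration is good to about 2 mm. The wrist camera is an equidistant fisheye: a pixel r from the principal point sees the ray r / f radians off the axis. A picture is of the moment at which its call begins: read the wrist's pose just before it. camera_model takes no time and is no camera call; for the wrist camera it gives the pose at the moment of the call.
- env.job_done(): hands the job in, once; it reports no verdict.
The state is a dict: "time": time; "qpos": joint angles; "dq": joint speeds; "tau": joint torques, N m; "ee_pos": TCP position; "tool_rot": TCP orientation; "wrist_force": force on the tool from outside, world axes, zero at the start; "wrist_torque": the same for the moment, N m; "width": opening from 0.0 (shut) to 1.0 (fully open).
Only numpy, scipy, OpenCV 4.12 (cv2) and the standard library are available. Lean on these libraries where they do the work, as an engineer would, in place of code of your own. Each camera call takes 0.05 s, during which the arm holds its last target.

TASK

Tidy the microscope bench: hang the blue bin on the louvered stand, in the free bay with the blue tag, with its back lip dropped fully over the top rail, so that it hangs there by itself near the middle of the bay, like the grey bin beside it. Leave the yellow and the red bins standing where they are.

Things in the scene. Friction and masses are not known exactly. Their poses are not given: they have to be found in the camera images.
- bin_blue: Loose blue bin 0.16-0.28 kg: 100 long (x) x 56 wide (y) x 90 high, flat sides, 60 high in front 25. Origin: centre of underside; z up, +x to back (face x=+50). Mass centre x=+5. Hook lip on back, 40 wide: flange underside z=87, runs to x=77, straight down 12, then flares to x=89, z=50. Gap 24 at top, 35 at mouth, takes rail from below. Hold across sides from above. Mailers inside, 28 high.
- bin_yellow: Loose yellow bin of the same shape, origin and axes as the blue one; a bystander to be left alone.
- bin_red: Loose red bin of the same shape, origin and axes as the blue one; a bystander to be left alone.
- bay_tag: Free bay of the fixed stand: blue tag 50 wide on the rail (top of an upright plate 4 thick, 100 high, along y). Origin: bay middle on rail's top edge, 165 above table; +x to rail's rear, z up. Bin goes in front (-x), axes alike, lip behind rail: lower it with its origin 62 (+-8) in front; let go: it tips 13 deg front-down against the plate. Grey bin hangs fixed 150 left or right; end post 95 away opposite, 7 over rail.
Mind the look-alikes: they are no part of the job. There is more than one size of the bin_blue; the one meant has the size given above.

How it is judged:
At the end, for the whole second after the job is handed in: The blue bin hangs at rest with its lip fully over the rail of the free bay: its origin is 82 to 108 mm below and 40 to 72 mm in front of the bay's origin, within 25 mm of the bay's middle along the rail, tilted less than 20 degrees and in line with the rail within 15 degrees (x of bin_blue in the frame of bay_tag between -0.072 and -0.04 m and y of bin_blue in the frame of bay_tag between -0.025 and 0.025 m and z of bin_blue in the frame of bay_tag between -0.108 and -0.082 m and angle between bin_blue's own z axis and vertical below 0.35 rad and angle between the y axis of bin_blue and the y axis of bay_tag, either way round below 0.26 rad and linear speed of bin_blue below 0.03 m/s and angular speed of bin_blue below 0.3 rad/s); the robot touches nothing.
It fails at once if the yellow bin is moved more than 30 mm or tipped (distance of bin_yellow from where it was at the start of the episode above 0.03 m or angle between bin_yellow's own z axis and vertical above 0.35 rad).
It fails at once if the red bin is moved more than 30 mm or tipped (distance of bin_red from where it was at the start of the episode above 0.03 m or angle between bin_red's own z axis and vertical above 0.35 rad).
It also fails if it takes over 38 s, if anything falls off the work surface, if the arm or the gripper's body presses on something with over 40 N, if the wrist force passes 120 N, or if a joint passes its speed limit or range.

## Working session

There is one attempt and no reset: what is moved stays moved. The work goes in short steps, Python scripts to look and compute and a shell command to move; the robot and the scene stay as the last step left them, time stands still between calls to the robot, and variables do not carry over. Pictures are saved under pics/ and viewed, and the job is handed in when it is done.

```bash
ls; mkdir -p pics
python3 - <<'E'
from cell import env
import cv2,numpy as np
for n in ["scene","top"]:
    p,d=env.snapshot(n); cv2.imwrite(f"pics/{n}0.png",p[:,:,::-1]); np.save(f"pics/{n}0.npy",d); np.save(f"pics/{n}0p.npy",p)
    m=env.camera_model(n); print(n,m["K"].tolist(),np.round(m["R"],3).tolist(),m["t"])
print(env.get_obs())
E
```

```text
pics
scene [[475.795846078355, 0.0, 318.3640490530326], [0.0, 475.795846078355, 190.4074274641878], [0.0, 0.0, 1.0]] [[-0.235, 0.972, 0.017], [0.573, 0.153, -0.805], [-0.785, -0.18, -0.592]] [ 0.0729753  -0.18700964  1.82774977]
top [[471.969772003829, 0.0, 317.40221067872795], [0.0, 471.969772003829, 194.45931980979068], [0.0, 0.0, 1.0]] [[-0.071, -0.997, -0.004], [-0.977, 0.07, -0.201], [0.201, -0.01, -0.98]] [0.04966168 0.47862768 1.04555695]
{'time': 0.1, 'qpos': array([-1.48346857,  0.4266887 ,  0.07383595,  1.60651708, -0.03410589,
        1.11080536, -0.06709498]), 'dq': array([-0.00066606,  0.00020379,  0.00107954, -0.00132363, -0.00081835,
       -0.00023391, -0.00106716]), 'tau': array([ 1.06828273e-02, -9.37481833e+01,  3.67705889e+00, -4.55046415e+01,
       -4.87081124e-02,  1.69757393e-02,  2.21104671e-05]), 'ee_pos': array([0.15828812, 0.65576062, 0.18924375]), 'tool_rot': array([ 2.46772671e+00,  1.94295680e+00, -1.36001713e-03]), 'wrist_force': array([0.1733942 , 0.65950129, 0.50424122]), 'wrist_torque': array([ 0.03316069, -0.07457897, -0.02379153]), 'width': 0.9987707679466014}
```

View pics/scene0.png

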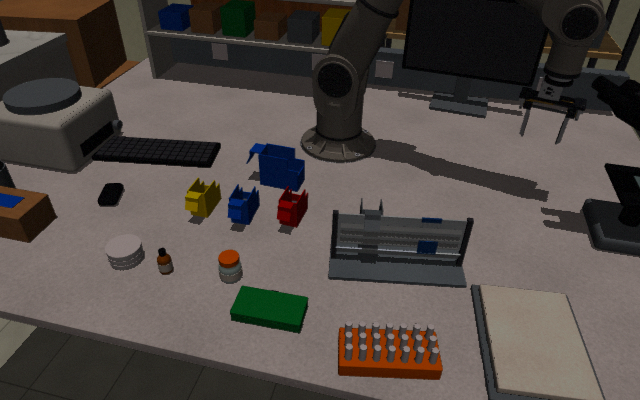

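View pics/top0.png

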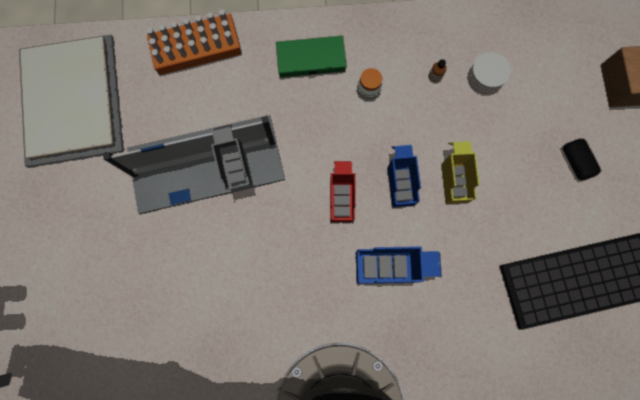

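Candidates for bin_blue in the top view are the bin between red and yellow at (404,178) and the larger one at (397,265). The blue tags on the stand, at (152,147) and (180,197), are not bins. I'll measure both bins.

```bash
cat > h.py <<'E'
import numpy as np,cv2
from cell import env
def cloud(n,d):
    m=env.camera_model(n);K=m["K"];v,u=np.mgrid[:d.shape[0],:d.shape[1]]
    c=np.stack([(u-K[0,2])/K[0,0]*d,(v-K[1,2])/K[1,1]*d,d],-1)
    return (c-m["t"])@m["R"]   # R^T(c-t)
def proj(n,X):
    m=env.camera_model(n);c=np.atleast_2d(X)@m["R"].T+m["t"];q=c@m["K"].T;return q[:,:2]/q[:,2:]
E
python3 - <<'E'
from h import *
d=np.load("pics/top0.npy");p=np.load("pics/top0p.npy").astype(int);W=cloud("top",d)
r,g,b=p[...,0],p[...,1],p[...,2]
masks={"blue":(b>r*1.7+15)&(b>g*1.25),"red":(r>2*g+20)&(r>2*b+20),"yel":(r>1.8*b+30)&(g>1.5*b+20)}
rois={"blueA":("blue",380,420,140,215),"blueB":("blue",350,445,240,290),"red":("red",325,360,155,225),"yel":("yel",440,482,138,208),"tag1":("blue",130,175,140,158),"tag2":("blue",165,195,185,205)}
for k,(mm,u0,u1,v0,v1) in rois.items():
    M=np.zeros(d.shape,bool);M[v0:v1,u0:u1]=masks[mm][v0:v1,u0:u1];M&=d>0
    P=W[M];print(k,len(P),"z pct",np.round(np.percentile(P[:,2],[1,25,50,75,99]),3))
    if 'tag' in k: print(P.min(0).round(3),P.max(0).round(3),np.median(P,0).round(3));continue
    zt=np.percentile(P[:,2],98);Q=P[P[:,2]>zt-.008]
    rc=cv2.minAreaRect((Q[:,:2]*1000).astype(np.float32));print("toprim",zt.round(3),rc, cv2.boxPoints(rc).round(0).tolist())
# local floor
for u,v in [(300,300),(430,225),(230,240)]:print(W[v,u].round(4))
c=p[130:300,320:500].astype(np.uint8);cv2.imwrite("pics/crop1.png",cv2.resize(c,None,fx=4,fy=3.5,interpolation=2)[:,:,::-1])
c=p[100:225,95:295].astype(np.uint8);cv2.imwrite("pics/crop2.png",cv2.resize(c,None,fx=4,fy=4,interpolation=2)[:,:,::-1])
E
```

```text
blueA 984 z pct [0.001 0.035 0.059 0.086 0.093]
toprim 0.092 ((522.9609985351562, -185.5081024169922), (100.27571868896484, 55.10432052612305), 2.1019046306610107) [[472.0, -160.0], [474.0, -215.0], [574.0, -211.0], [572.0, -156.0]]
blueB 1673 z pct [0.    0.008 0.078 0.117 0.122]
toprim 0.121 ((303.9084777832031, -162.30177307128906), (135.6238555908203, 71.57190704345703), 87.44769287109375) [[265.0, -228.0], [337.0, -232.0], [343.0, -96.0], [271.0, -93.0]]
red 721 z pct [-0.001  0.015  0.054  0.088  0.093]
toprim 0.093 ((494.3638916015625, -42.321983337402344), (51.979286193847656, 99.33150482177734), 85.62924194335938) [[443.0, -64.0], [542.0, -72.0], [546.0, -20.0], [447.0, -13.0]]
yel 472 z pct [-0.     0.042  0.081  0.089  0.093]
toprim 0.093 ((531.2174682617188, -316.8105773925781), (49.95602035522461, 76.33792114257812), 88.6161880493164) [[492.0, -341.0], [569.0, -343.0], [570.0, -293.0], [494.0, -291.0]]
tag1 50 z pct [0.161 0.164 0.165 0.166 0.169]
[0.578 0.336 0.16 ] [0.588 0.379 0.17 ] [0.583 0.358 0.165]
tag2 213 z pct [0.01  0.013 0.014 0.015 0.02 ]
[0.492 0.321 0.007] [0.524 0.37  0.021] [0.507 0.345 0.014]
[ 0.2447  0.0728 -0.0012]
[ 0.3971 -0.2479  0.0018]
[ 0.3961  0.2307 -0.0041]
```

Run:
```python
from h import *
p=np.load("pics/scene0p.npy")
c=p[180:300,320:480];cv2.imwrite("pics/crop3.png",cv2.resize(c,None,fx=5,fy=5,interpolation=2)[:,:,::-1])
```

```text
(no output)
```

View pics/crop1.png

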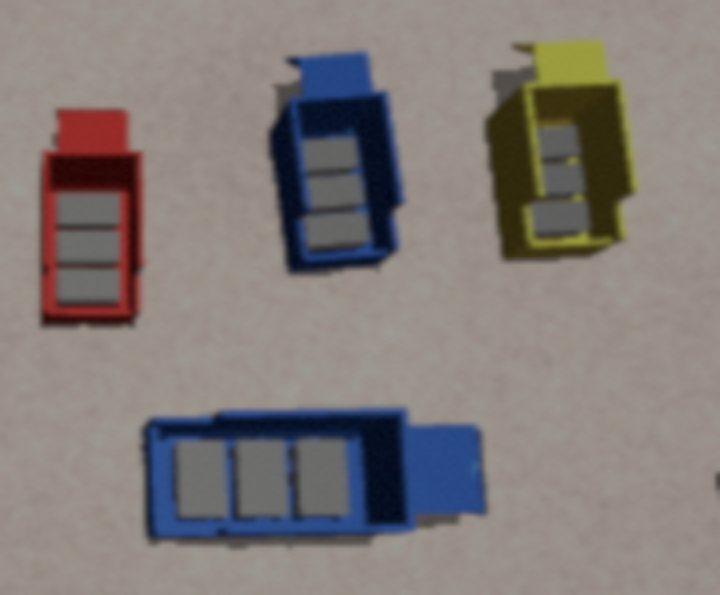

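View pics/crop2.png

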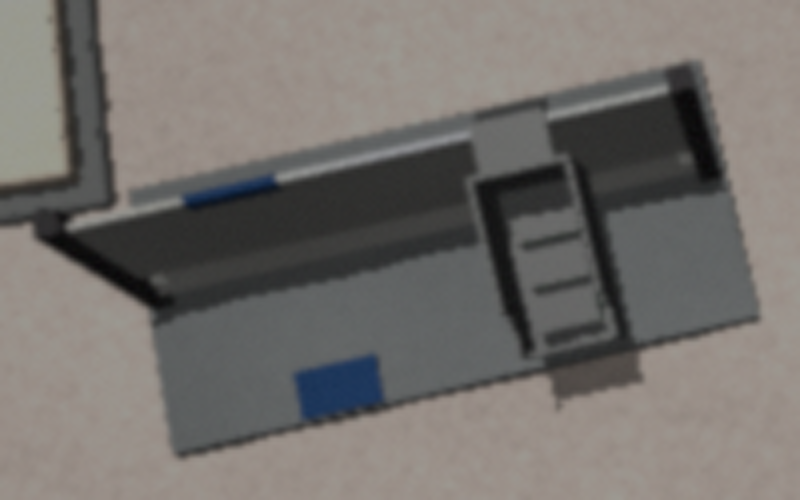

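View pics/crop3.png

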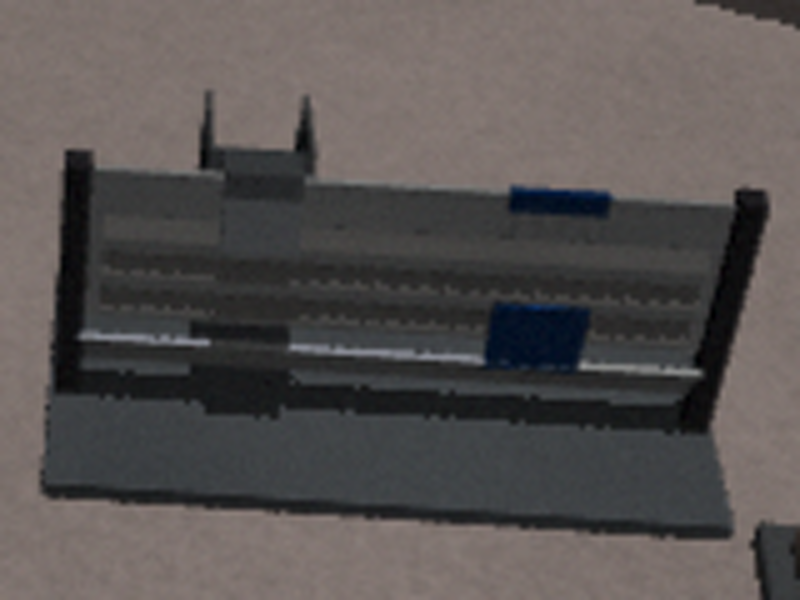

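The bin at (404,178) has the described size: rim about 100x55 including the flange, and 92 high. The one at (397,265) is too big (136x72, 121 high). The free bay's tag is at (152,147), with the grey bin to the robot's right of it and the end post to the left. Next I'll fit the exact poses.

Run:
```python
from h import *
for cam in ["top","scene"]:
    d=np.load(f"pics/{cam}0.npy");p=np.load(f"pics/{cam}0p.npy").astype(int);W=cloud(cam,d);ok=d>0
    r,g,b=p[...,0],p[...,1],p[...,2];blue=(b>r*1.7+15)&(b>g*1.25)&ok
    B=blue&(abs(W[...,0]-.51)<.1)&(abs(W[...,1]+.19)<.06)
    P=W[B];print(cam,"bin",len(P))
    for lo,hi in [(.082,.1),(.052,.066)]:
        Q=P[(P[:,2]>lo)&(P[:,2]<hi)]
        rc=cv2.minAreaRect((Q[:,:2]*1000).astype(np.float32));print(lo,len(Q),[np.round(x,1) for x in rc],np.percentile(Q,[1,99],axis=0).round(3).tolist())
    # rail
    R=ok&(abs(W[...,2]-.165)<.005)&(abs(W[...,1]-.3)<.16)&(abs(W[...,0]-.6)<.08)
    Q=W[R];f=cv2.fitLine((Q[:,:2]).astype(np.float32),cv2.DIST_HUBER,0,.001,.001).ravel();print("rail",len(Q),f, "yaw",np.degrees(np.arctan2(-f[0]*np.sign(f[1]),abs(f[1]))))
    T=blue&(abs(W[...,2]-.162)<.012)&(abs(W[...,1]-.36)<.06)&(abs(W[...,0]-.585)<.04)
    Q=W[T];print("tag",len(Q),Q.mean(0).round(4),((Q.min(0)+Q.max(0))/2).round(4),Q.min(0).round(3),Q.max(0).round(3))
    v,u=np.nonzero(T);print(u.min(),u.max(),v.min(),v.max())
d=np.load("pics/top0.npy");W=cloud("top",d);
Q=W[(d>0)&(W[...,2]>.155)&(abs(W[...,1]-.3)<.2)&(abs(W[...,0]-.6)<.12)]
ys=np.arange(.1,.5,.02)
for y in ys:
    s=Q[abs(Q[:,1]-y)<.01]
    if len(s): print(round(y,2),len(s),np.percentile(s,[5,50,95],axis=0)[:,[0,2]].round(3).tolist())
print(np.round([Q.min(0),Q.max(0)],3))
```

```text
top bin 984
0.082 299 [array([ 522.9, -185.5]), array([100.3,  55.1]), np.float64(2.0)] [[0.476, -0.213, 0.082], [0.572, -0.159, 0.093]]
0.052 127 [array([ 495.3, -186.9]), array([98.1, 55.2]), np.float64(1.2)] [[0.447, -0.214, 0.052], [0.544, -0.159, 0.065]]
rail 658 [ 0.14714143 -0.9891155   0.5976219   0.26120296] yaw 8.461305
tag 50 [0.5831 0.3582 0.1651] [0.5833 0.3575 0.1651] [0.578 0.336 0.16 ] [0.588 0.379 0.17 ]
142 162 145 150
scene bin 861
0.082 189 [array([ 528. , -186.2]), array([59.8, 98.2]), np.float64(89.6)] [[0.479, -0.214, 0.082], [0.577, -0.157, 0.093]]
0.052 163 [array([ 519.1, -185.1]), array([138.4,  57.6]), np.float64(1.6)] [[0.453, -0.215, 0.052], [0.588, -0.156, 0.066]]
rail 406 [ 0.15831347 -0.9873889   0.6067547   0.24287449] yaw 9.109017
tag 81 [0.5877 0.3588 0.1615] [0.5868 0.359  0.1605] [0.58  0.335 0.154] [0.594 0.383 0.167]
422 441 218 222
0.1 3 [[0.621, 0.162], [0.622, 0.17], [0.627, 0.171]]
0.12 68 [[0.619, 0.159], [0.624, 0.17], [0.632, 0.174]]
0.14 33 [[0.618, 0.157], [0.62, 0.164], [0.623, 0.166]]
0.16 32 [[0.615, 0.156], [0.617, 0.164], [0.62, 0
[... 190 characters left out ...]
0.157], [0.602, 0.163], [0.607, 0.167]]
0.26 33 [[0.597, 0.157], [0.6, 0.162], [0.603, 0.166]]
0.28 31 [[0.594, 0.156], [0.596, 0.164], [0.6, 0.167]]
0.3 32 [[0.591, 0.156], [0.593, 0.164], [0.596, 0.167]]
0.32 34 [[0.587, 0.156], [0.59, 0.163], [0.593, 0.167]]
0.34 40 [[0.583, 0.157], [0.586, 0.165], [0.589, 0.167]]
0.36 39 [[0.581, 0.156], [0.583, 0.164], [0.586, 0.168]]
0.38 39 [[0.577, 0.157], [0.579, 0.165], [0.583, 0.168]]
0.4 32 [[0.574, 0.157], [0.576, 0.163], [0.579, 0.168]]
0.42 31 [[0.571, 0.156], [0.573, 0.164], [0.577, 0.167]]
0.44 60 [[0.564, 0.156], [0.57, 0.166], [0.577, 0.173]]
0.46 37 [[0.563, 0.16], [0.568, 0.171], [0.576, 0.174]]
[[0.547 0.109 0.155]
 [0.635 0.458 0.175]]
```

```bash
python3 -m handwheel '[1,0,0,40,0, 1,10,0,80,0, 1,40,-10,110,0, 1,85,-25,110,0, 1,130,-40,110,0]'; python3 -c "
from cell import env;o=env.get_obs();print(o['qpos'].round(3),o['ee_pos'],o['tool_rot'])"
```

```text
time: 0.6
ee_pos: [0.2892, 0.6156, 0.3002]
tool_rot: [-2.467, -1.945, -0.0]
wrist_force: [-0.3, 0.1, -0.8]
width: 0.999
[-1.322  0.366  0.133  1.458 -0.049  1.32   0.149] [0.28919306 0.61563387 0.30016182] [-2.46675406e+00 -1.94529309e+00 -4.46152011e-04]
```

```bash
python3 -m handwheel '[1,35,-35,0,3, 1,70,-70,0,6, 1,105,-105,0,9, 1,140,-140,0,12, 1,175,-175,0,15]'; python3 -m handwheel '[1,20,-45,0,0, 1,40,-95,0,0, 1,55,-145,0,0, 1,60,-190,0,0, 1,60,-235,0,0]';python3 -m handwheel '[1,0,-45,0,0, 1,0,-95,0,0, 1,-5,-145,0,0, 1,-10,-195,0,0, 1,-15,-245,0,0]'; python3 -c "
from cell import env;o=env.get_obs();print(o['qpos'].round(3),o['ee_pos'],o['tool_rot'])"
```

```text
time: 1.1
ee_pos: [0.4653, 0.4388, 0.3]
tool_rot: [-2.189, -2.253, 0.0]
wrist_force: [1.0, 1.1, -0.0]
width: 0.998
time: 1.6
ee_pos: [0.5256, 0.2013, 0.2996]
tool_rot: [-2.191, -2.252, 0.001]
wrist_force: [0.3, -0.8, 0.6]
width: 1.0
time: 2.1
ee_pos: [0.5099, -0.0449, 0.2995]
tool_rot: [-2.19, -2.252, 0.001]
wrist_force: [1.0, -0.0, -0.2]
width: 1.001
[-0.485  0.059  0.475  1.844 -0.028  1.246  1.597] [ 0.50990866 -0.044947    0.29954054] [-2.19030387e+00 -2.25181654e+00  8.01222061e-04]
```

```bash
python3 -m handwheel '[1,0,-40,0,0, 1,0,-80,-20,0, 1,-3,-120,-50,0, 1,-6,-141,-80,0, 1,-6,-141,-100,0]'
python3 - <<'E'
from h import *
o=env.get_obs();print(o['ee_pos'],o['tool_rot'])
p,d=env.snapshot("wrist");cv2.imwrite("pics/w1.png",p[:,:,::-1])
t,dt=env.snapshot("top");cv2.imwrite("pics/t1.png",t[:,:,::-1]);np.save("pics/t1.npy",dt);np.save("pics/t1p.npy",t)
m=env.camera_model("wrist");print(m)
E
```

```text
time: 2.6
ee_pos: [0.5021, -0.1892, 0.1977]
tool_rot: [-2.195, -2.246, 0.004]
wrist_force: [0.7, 0.3, 0.5]
width: 1.002
[ 0.50210533 -0.18919423  0.19769984] [-2.19504226 -2.24633929  0.00355062]
{'K': array([[309.70691629,   0.        , 315.49748003],
       [  0.        , 309.70691629, 200.06446648],
       [  0.        ,   0.        ,   1.        ]]), 'R': array([[-2.77532696e-02,  9.99614654e-01, -5.47576000e-04],
       [ 9.60151127e-01,  2.68099957e-02,  2.78192447e-01],
       [ 2.78099928e-01,  7.19499427e-03, -9.60525201e-01]]), 't': array([ 0.19914981, -0.50749435,  0.26094644])}
```

View pics/w1.png

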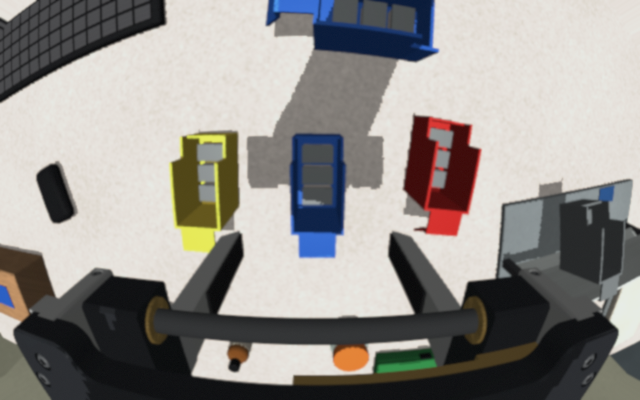

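The wrist view shows the blue bin at (318,190), midway between the open fingers (about 243 and 390). Yellow is at (207,190) and red at (440,175). I'll refine its pose from the wrist depth.

Run:
```python
from h import *
m=env.camera_model("wrist");p,d=env.snapshot("wrist");K=m["K"]
v,u=np.mgrid[:400,:640];x=(u-K[0,2])/K[0,0];y=(v-K[1,2])/K[1,1];th=np.hypot(x,y)+1e-9
s=np.tan(np.minimum(th,1.5))/th
W=(np.stack([x*s*d,y*s*d,d],-1)-m["t"])@m["R"]
p=p.astype(int);r,g,b=p[...,0],p[...,1],p[...,2]
M=(b>r*1.7+15)&(b>g*1.25)&(d>0)&(v>120)&(v<265)&(u>280)&(u<360)
P=W[M];print(len(P))
for lo,hi in [(.084,.1),(.05,.066)]:
    Q=P[(P[:,2]>lo)&(P[:,2]<hi)]
    rc=cv2.minAreaRect((Q[:,:2]*1000).astype(np.float32));print(lo,len(Q),rc,np.percentile(Q,[1,99],axis=0).round(3).tolist())
o=env.get_obs();print(o['ee_pos'],o['tool_rot'])
```

```text
4009
0.084 1277 ((522.0369873046875, -186.47409057617188), (102.17555236816406, 53.58842849731445), 0.3950851857662201) [[0.473, -0.213, 0.085], [0.572, -0.16, 0.091]]
0.05 496 ((495.6662902832031, -186.71971130371094), (97.2557601928711, 53.26803970336914), 1.1571961641311646) [[0.448, -0.214, 0.05], [0.544, -0.161, 0.065]]
[ 0.50316919 -0.18582473  0.19882713] [-2.1895367  -2.25007491  0.00346118]
```

```bash
python3 -m handwheel '[1,0,-1,-30,0, 1,0,-1,-65,0, 1,0,-1,-100,0, 1,0,-1,-120,0, 1,0,-1,-129,0]'; python3 -m handwheel '[-1,0,0,0,0, -1,0,0,0,0, -1,0,0,0,0, -1,0,0,0,0, -1,0,0,0,0]'; python3 -m handwheel '[-1,0,0,0,0, -1,0,0,0,0, -1,0,0,0,0, -1,0,0,10,0, -1,0,0,25,0]'
python3 - <<'E'
from h import *
p,d=env.snapshot("wrist");cv2.imwrite("pics/w2.png",p[:,:,::-1])
E
```

```text
time: 3.25
ee_pos: [0.5034, -0.1859, 0.0693]
tool_rot: [-2.187, -2.251, 0.004]
wrist_force: [0.8, 0.4, -0.4]
width: 1.004
time: 3.75
ee_pos: [0.5038, -0.186, 0.07]
tool_rot: [-2.188, -2.252, 0.003]
wrist_force: [0.2, -1.3, 1.6]
width: 0.609
time: 4.25
ee_pos: [0.5032, -0.186, 0.0951]
tool_rot: [-2.187, -2.251, 0.004]
wrist_force: [0.3, -0.2, -2.5]
width: 0.59
```

View pics/w2.png

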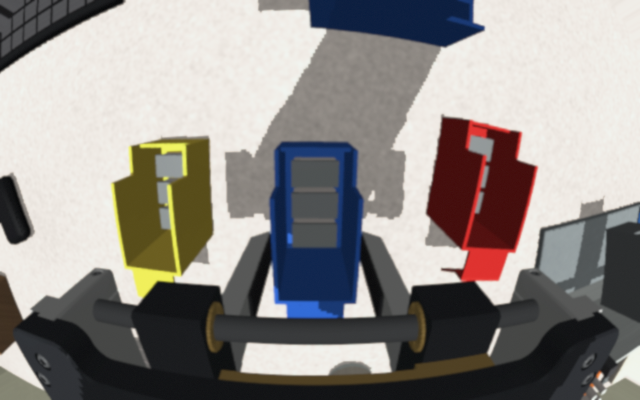

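The blue bin is held (width 0.59 = 55 mm) and clear of the table, and yellow and red are undisturbed. Next I lift and carry it.

```bash
python3 -m handwheel '[-1,0,0,40,0, -1,0,0,80,0, -1,0,0,120,0, -1,0,0,160,0, -1,0,0,190,0]'; python3 -m handwheel '[-1,0,30,0,0, -1,0,70,0,2, -1,0,115,0,4, -1,0,160,0,6, -1,0,205,0,8]';python3 -m handwheel '[-1,0,40,0,0, -1,0,80,0,0, -1,0,120,0,0, -1,0,160,0,0, -1,0,200,0,0]';  python3 - <<'E'
from h import *
o=env.get_obs();print(o['ee_pos'],o['tool_rot'],o['width'],np.degrees(2*np.arctan2(o['tool_rot'][1],o['tool_rot'][0])))
E
```

```text
time: 4.8
ee_pos: [0.5047, -0.1868, 0.2904]
tool_rot: [2.19, 2.251, 0.001]
wrist_force: [0.3, 0.4, -3.1]
width: 0.592
time: 5.3
ee_pos: [0.5043, 0.0197, 0.2908]
tool_rot: [2.026, 2.4, 0.002]
wrist_force: [1.4, 1.0, -3.1]
width: 0.584
time: 5.8
ee_pos: [0.504, 0.2212, 0.2911]
tool_rot: [2.026, 2.399, 0.003]
wrist_force: [1.7, -0.9, -2.2]
width: 0.588
[0.5039646  0.22123623 0.29112336] [2.02610247 2.39935485 0.00308978] 0.5881337174036321 99.64207323743085
```

```bash
python3 -m handwheel '[-1,6,30,0,0, -1,12,65,0,0, -1,20,100,0,0, -1,26,128,0,0, -1,26,128,0,0]'
python3 - <<'E'
from h import *
from cell import env
for n in ["scene","top"]:
    p,d=env.snapshot(n);np.save(f"pics/{n}2.npy",d);np.save(f"pics/{n}2p.npy",p)
    c=p[130:290,340:500] if n=="scene" else p[60:240,60:300]
    cv2.imwrite(f"pics/{n}2.png",cv2.resize(c,None,fx=3.3,fy=3.3)[:,:,::-1])
    W=cloud(n,d);q=p.astype(int);r,g,b=q[...,0],q[...,1],q[...,2]
    M=(b>r*1.7+15)&(b>g*1.25)&(d>0)&(W[...,2]>.19)&(abs(W[...,1]-.35)<.1)&(abs(W[...,0]-.54)<.12)
    P=W[M];print(n,len(P),np.percentile(P,[1,99],axis=0).round(3).tolist())
    Q=P[P[:,2]>np.percentile(P[:,2],99)-.008]
    print(cv2.minAreaRect((Q[:,:2]*1000).astype(np.float32)))
    F=W[(d>0)&(abs(W[...,2]-.164)<.004)&(W[...,1]>.28)&(W[...,1]<.43)&(abs(W[...,0]-.585)<.03)]
    if len(F):
        A=np.polyfit(F[:,1],F[:,0],1);print("rail",len(F),A,np.polyval(A,[.3,.358,.42]))
o=env.get_obs();print(o['ee_pos'],o['tool_rot'])
E
```

```text
time: 6.3
ee_pos: [0.5292, 0.3534, 0.2902]
tool_rot: [2.022, 2.404, 0.002]
wrist_force: [-0.5, -0.2, -2.2]
width: 0.589
scene 1050 [[0.472, 0.319, 0.223], [0.611, 0.385, 0.311]]
((554.453369140625, 357.69915771484375), (100.63037872314453, 55.856204986572266), 8.175867080688477)
rail 143 [-0.16662579  0.6468493 ] [0.59686157 0.58719727 0.57686647]
top 569 [[0.475, 0.313, 0.227], [0.564, 0.379, 0.312]]
((511.5942687988281, 319.6020202636719), (26.854717254638672, 10.344992637634277), 31.577425003051758)
rail 86 [-0.16258434  0.64233988] [0.59356458 0.58413468 0.57405446]
[0.52976984 0.34930318 0.29069743] [2.02518181e+00 2.39984629e+00 1.46046586e-03]
```

View pics/scene2.png

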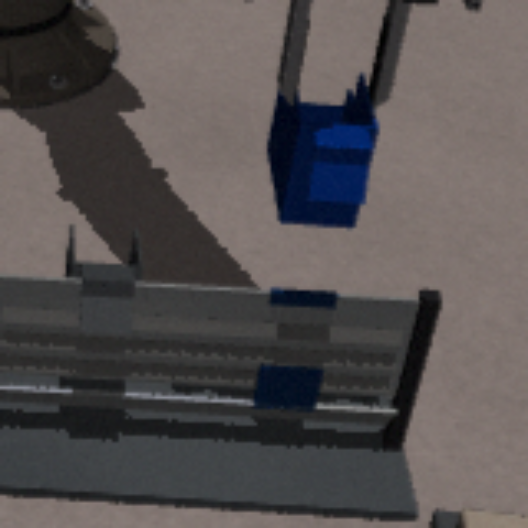

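View pics/top2.png

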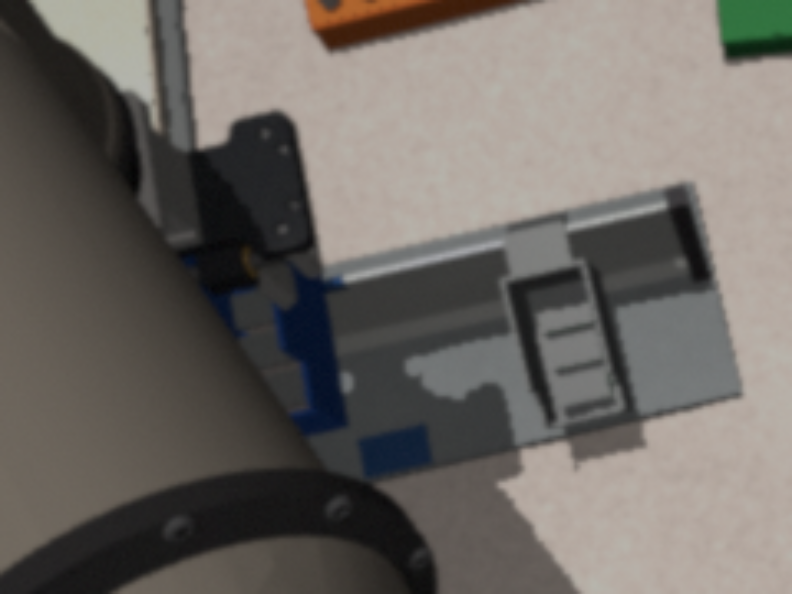

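```bash
python3 -m handwheel '[-1,-1,0,-25,0, -1,-2,0,-50,0, -1,-2,0,-70,0, -1,-2,0,-85,0, -1,-2,0,-90,0]';  python3 - <<'E'
from h import *
for n in ["scene"]:
    p,d=env.snapshot(n)
    c=p[160:260,380:500]
    cv2.imwrite(f"pics/{n}3.png",cv2.resize(c,None,fx=6,fy=6)[:,:,::-1])
p,d=env.snapshot("wrist");cv2.imwrite("pics/w3.png",p[:,:,::-1])
E
```

```text
time: 6.9
ee_pos: [0.5275, 0.3481, 0.1996]
tool_rot: [2.026, 2.399, -0.001]
wrist_force: [0.0, -0.7, -2.2]
width: 0.588
```

View pics/scene3.png

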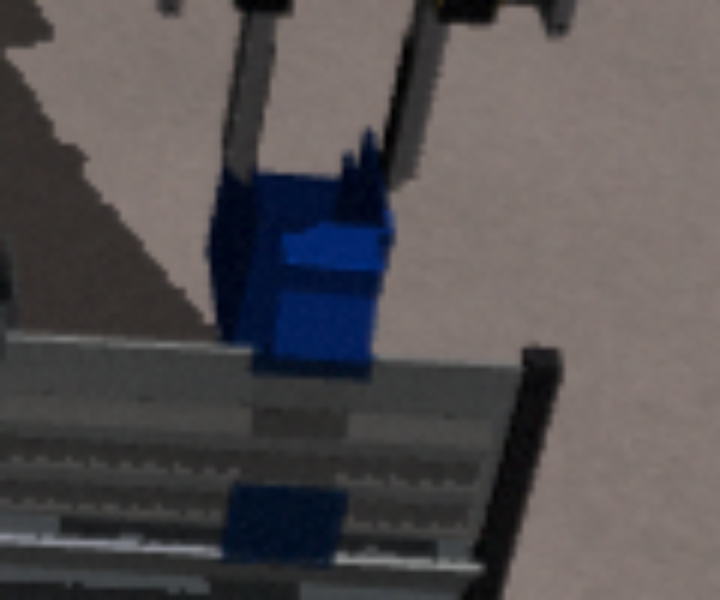

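View pics/w3.png

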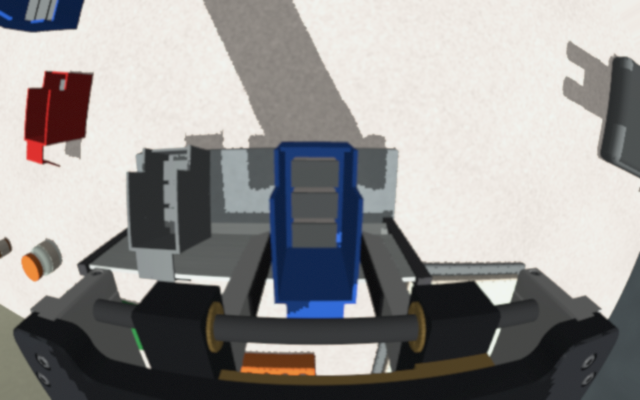

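The scene view shows the lip bottom (row 362) just over the rail and tag, about 4 mm toward +y of the tag's centre. The grey bin and the post are clear. I'll lower it in two steps with a small correction.

```bash
python3 -m handwheel '[-1,0,-3,-5,0, -1,0,-3,-12,0, -1,0,-3,-20,0, -1,0,-3,-27,0, -1,0,-3,-30,0]'
python3 - <<'E'
from h import *
p,d=env.snapshot("scene")
c=p[160:260,380:500]
cv2.imwrite("pics/scene4.png",cv2.resize(c,None,fx=6,fy=6)[:,:,::-1])
E
```

```text
time: 7.5
ee_pos: [0.5275, 0.3456, 0.1696]
tool_rot: [2.026, 2.399, -0.001]
wrist_force: [0.6, 0.2, -2.3]
width: 0.587
```

View pics/scene4.png

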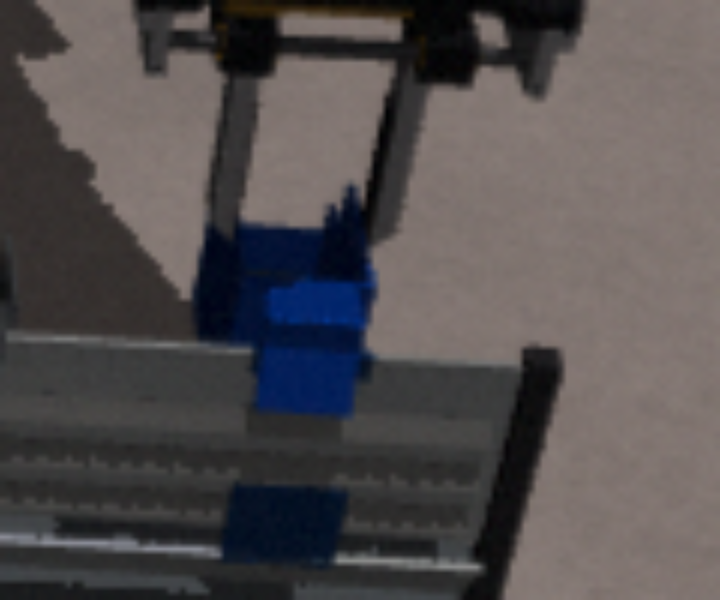

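The lip now hangs behind the rail, with its bottom edge at row 412 against the rail top at about row 352. There's no contact force. I'll lower it the rest of the way.

```bash
python3 -m handwheel '[-1,0,0,-5,0, -1,0,0,-11,0, -1,0,0,-16,0, -1,0,0,-19,0, -1,0,0,-20,0]'; python3 -m handwheel '[-1,0,0,-1,0, -1,0,0,-1,0, -1,0,0,-2,0, -1,0,0,-2,0, -1,0,0,-2,0]'
```

```text
time: 8.05
ee_pos: [0.5274, 0.3455, 0.1491]
tool_rot: [2.026, 2.399, -0.002]
wrist_force: [0.4, 0.1, -2.6]
width: 0.591
time: 8.55
ee_pos: [0.5274, 0.3456, 0.1473]
tool_rot: [2.026, 2.399, -0.001]
wrist_force: [0.5, -1.2, -2.0]
width: 0.589
```

```bash
python3 -m handwheel '[-1,0,0,-1,0, -1,0,0,-1,0, -1,0,0,-2,0, -1,0,0,-2,0, -1,0,0,-2,0]'
python3 - <<'E'
from h import *
p,d=env.snapshot("scene")
c=p[160:260,380:500]
cv2.imwrite("pics/scene5.png",cv2.resize(c,None,fx=6,fy=6)[:,:,::-1])
E
```

```text
time: 9.05
ee_pos: [0.5275, 0.3456, 0.1453]
tool_rot: [2.026, 2.399, -0.001]
wrist_force: [-0.0, -0.2, 0.6]
width: 0.593
```

View pics/scene5.png

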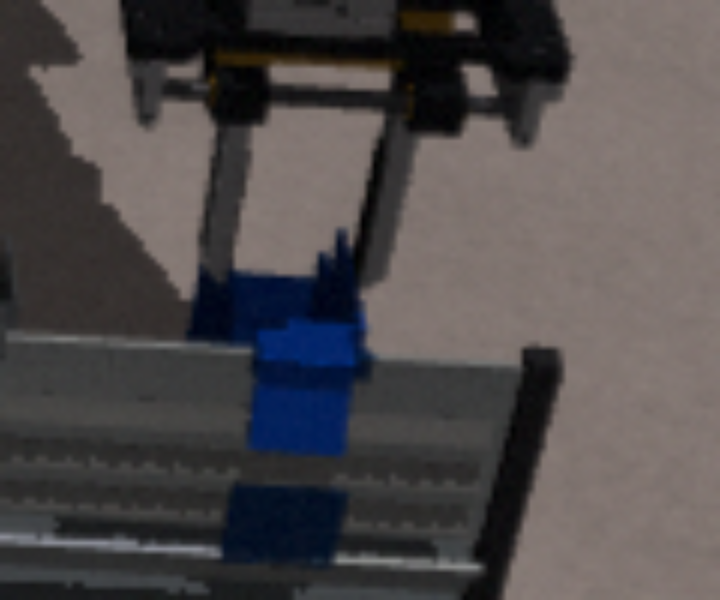

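The flange is seated: the weight has come off the wrist (-2.3 to +0.6 N) at the expected height. Releasing now, then retreating straight up.

```bash
python3 -m handwheel '[0.3,0,0,0,0, 0.5,0,0,0,0, 0.7,0,0,0,0, 0.8,0,0,0,0, 0.8,0,0,0,0]'; python3 -m handwheel '[0.8,0,0,5,0, 0.8,0,0,25,0, 0.8,0,0,60,0, 0.8,0,0,100,0, 0.8,0,0,145,0]';  python3 -m handwheel '[0.8,0,0,20,0, 0.8,-20,0,40,0, 0.8,-50,0,50,0, 0.8,-50,0,50,0, 0.8,-50,0,50,0]'
python3 - <<'E'
from h import *
p,d=env.snapshot("scene");np.save("pics/s6.npy",d)
c=p[160:260,320:480]
cv2.imwrite("pics/scene6.png",cv2.resize(c,None,fx=5,fy=5)[:,:,::-1])
w,d2=env.snapshot("wrist");cv2.imwrite("pics/w6.png",w[:,:,::-1])
W=cloud("scene",d);q=p.astype(int);r,g,b=q[...,0],q[...,1],q[...,2]
M=(b>r*1.7+15)&(b>g*1.25)&(d>0)&(W[...,2]>.1)&(abs(W[...,1]-.35)<.1)&(abs(W[...,0]-.56)<.12)
P=W[M];print(len(P),np.percentile(P,[1,99],axis=0).round(3).tolist())
L=P[(P[:,0]-(.647-.1666*P[:,1])>.008)]
print("lip",len(L),np.percentile(L,[2,50,98],axis=0).round(3).tolist())
E
```

```text
time: 9.6
ee_pos: [0.5275, 0.3455, 0.1453]
tool_rot: [2.026, 2.399, -0.001]
wrist_force: [-0.1, 0.6, -0.1]
width: 0.9
time: 10.1
ee_pos: [0.5271, 0.3452, 0.2917]
tool_rot: [2.026, 2.399, -0.003]
wrist_force: [0.2, 1.0, 0.2]
width: 0.901
time: 10.6
ee_pos: [0.4769, 0.3453, 0.3425]
tool_rot: [2.025, 2.4, -0.001]
wrist_force: [0.1, -0.1, -0.8]
width: 0.898
494 [[0.487, 0.314, 0.105], [0.611, 0.379, 0.169]]
lip 155 [[0.594, 0.34, 0.132], [0.603, 0.36, 0.143], [0.611, 0.378, 0.156]]
```

View pics/scene6.png

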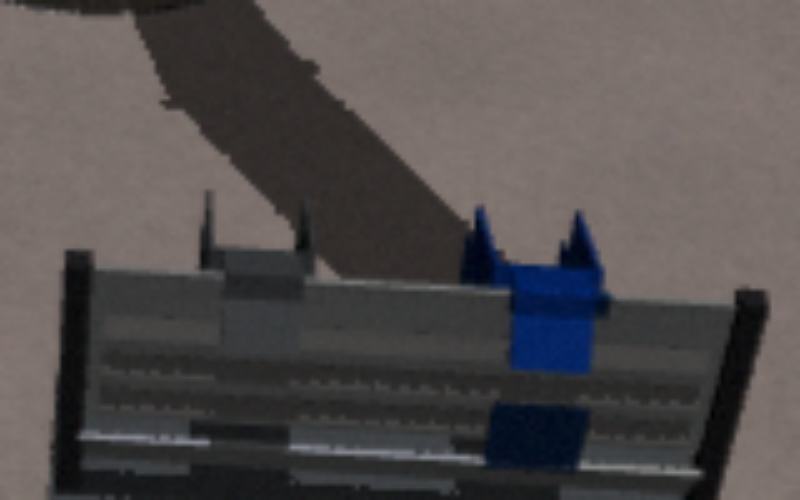

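View pics/w6.png

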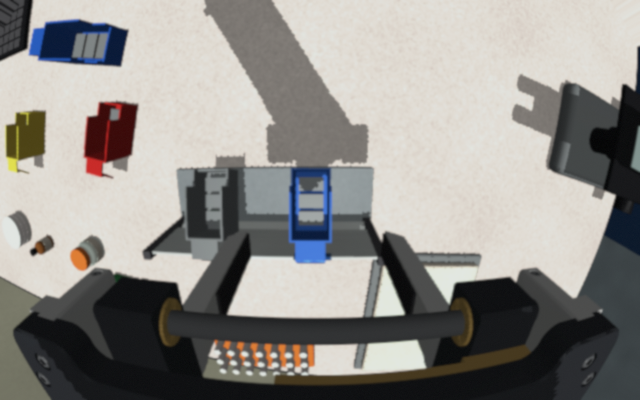

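The blue bin hangs tipped like the grey one, with its lip at (550,330) in the crop, centred on the tag, and the gripper is clear. One last check that it's at rest and the bystanders haven't moved, then I hand in.

```bash
python3 -m handwheel '[0.8,0,0,0,0, 0.8,0,0,0,0, 0.8,0,0,0,0, 0.8,0,0,0,0, 0.8,0,0,0,0]'
python3 - <<'E'
from h import *
def lip():
    p,d=env.snapshot("scene");W=cloud("scene",d);q=p.astype(int);r,g,b=q[...,0],q[...,1],q[...,2]
    M=(b>r*1.7+15)&(b>g*1.25)&(d>0)&(W[...,2]>.08)&(abs(W[...,1]-.35)<.1)&(abs(W[...,0]-.56)<.12)
    print(M.sum(),W[M].mean(0).round(4),W[M].max(0).round(3))
    for n,mk,y0,y1 in [("red",(r>2*g+20)&(r>2*b+20),-.11,.02),("yel",(r>1.8*b+30)&(g>1.5*b+20),-.4,-.25)]:
        p0=np.load("pics/scene0p.npy").astype(int);r0,g0,b0=p0[...,0],p0[...,1],p0[...,2]
        mk0=(r0>2*g0+20)&(r0>2*b0+20) if n=="red" else (r0>1.8*b0+30)&(g0>1.5*b0+20)
        S=np.s_[170:240,180:320];print(n,np.argwhere(mk[S]).mean(0).round(2),np.argwhere(mk0[S]).mean(0).round(2))
lip();lip()
E
```

```text
time: 11.2
ee_pos: [0.4775, 0.3449, 0.3415]
tool_rot: [2.027, 2.399, -0.003]
wrist_force: [0.0, 0.8, 0.1]
width: 0.899
593 [0.5779 0.3541 0.1399] [0.613 0.384 0.17 ]
red [ 37.74 111.2 ] [ 37.79 111.19]
yel [28.14 21.64] [28.12 21.71]
582 [0.5781 0.354  0.1403] [0.613 0.384 0.171]
red [ 37.81 111.2 ] [ 37.79 111.19]
yel [28.12 21.66] [28.12 21.71]
```

```bash
python3 -c "
from cell import env;print(env.job_done())"
```

```text
the job is handed in; nothing more can be done
None
```

The blue bin now hangs by its lip on the rail in the blue-tag bay, tipped front-down like the grey bin beside it, and I've handed the job in. It took about 11 s of the 38 s allowed, and `job_done` gives no verdict.

- **Choice of bin:** I took the blue bin standing between the red and yellow ones, which matched the size given. The larger blue bin measured about 136x72 mm at the rim and 121 mm high, so I left it alone.
- **Hanging:** When I lowered it, the weight came off the wrist (-2.3 to +0.6 N) at about the height where the flange should meet the rail. In the pictures its lip sits a few mm at most from the tag's centre.
- **At rest:** Two scene pictures in a row agree to within 0.5 mm, so it isn't moving. The open gripper is about 200 mm above the bin and touches nothing.
- **Red and yellow bins:** Neither has shifted by more than 0.1 pixel in the scene picture since the start.
- **Disagreements:** The top and scene cameras differed by about 3 mm on the rail's position. The scene camera also put the bin about 5 mm farther along the rail than the arm's own reading, so I moved it 3 mm back before lowering. Both are well inside the tolerances. I judged the final tilt by eye and did not measure it or the bin's exact origin.

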